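# Bleed the drip-line filter

## Robot

A 6-joint arm with a two-finger parallel gripper is mounted at the origin on a cart in front of the work surface, level with it; the furniture and walls round the work are solid. World frame = base frame: x ahead of the robot, y to its left, z up, the work surface at z = 0. Lengths are in m, angles in rad, forces in N, time in s.
With the tool pointing down it reaches from about 0.275 to 1 m from the base axis. Payload 8.4 kg.
Tool frame: the origin (TCP) lies midway between the tips of the shut fingers; the grasp point (between the pads) lies 19 mm behind it (manip.grip_point_offset is the distance from the TCP to the grasp point, in m); z points along the fingers, y is the line along which they close (so a half turn about z gives the same grasp; the last joint's range is limited). The gripper opens to 85 mm and grips with 20 to 120 N. Pads are 22 mm wide; open, the fingers measure 114 mm over their backs; the gripper's body (76 mm by 85 mm) begins 54 mm behind the grasp point. The pads swing forward as they close: fully open they stand 13 mm farther back than shut.
Start: joints at [-1.141, 0.353, 1.633, -0, 1.155, -0.002], TCP at [0.262, -0.568, 0.231] pointing down, gripper open.
Joint ranges: [-2.63, 2.63], [-0.92, 2.1], [0.06, 2.66], [-1.3, 4.44], [0, 2.69], [-3.02, 3.02]. Speed limits (rad/s): [2.22, 2.22, 2.79, 3.14, 3.14, 3.14].

## Interface

Orientations are given as a unit quaternion [w, x, y, z].
In Python, from rig import manip gives the robot as it stands.
- The arm moves only by the tool jog_arm, never from a script. Its argument "moves" is a list of rows, each a list of 4 numbers: the shift along the world's x, y, z in mm, then the turn about the world's z in rad. In form: [[x, y, z, roll], ...]. A call has 1 to 12 rows; each row is the pose to reach, as a shift and turn from the pose commanded when the call began; what a row does not reach only later rows make up. A row lasts 1/10 s, in which the tool goes at most 50 mm and 8.59 degrees, less where a joint would pass 70% of its speed; a pose out of reach is approached as far as the arm can. A call with a gripper value outside its range is refused whole. "gripper" is the finger opening in mm, from 0 to 85.4, set as the call begins (left out, the last holds). The fingers move at their own pace and stop on an object; "grip_force" is the grip in N (left out, the last holds). Time passes only in rows, so rows that repeat a pose let the fingers close. It gives the time, the measured TCP pose, the force, the opening and the grip force at its end, in the units of the state.
- manip.read_state(): the state, without advancing time (a new reading comes with each control period).
- manip.snapshot(name): name is "scene" or "side" or "wrist"; returns the picture (420x560x3 uint8, red, green, blue); there is no depth.
- manip.camera_model(name): a dict with "mtx" (3x3 intrinsics, pixels), "pose" (4x4, takes a point from camera to world coordinates). Camera axes: x right, y down, z forward; pixel columns grow to the right and rows downward; lengths in m; the calibration is good to about 2 mm. A picture is of the moment at which its call begins: read the wrist's pose just before it. camera_model takes no time and is no camera call; for the wrist camera it gives the pose at the moment of the call.
- manip.sign_off(): hands the job in; it is judged then, once.
Trained networks look in the newest picture that a camera, given by its name, has taken for a name from the list of things; names that differ only in an ending like _2 or _b are one class to them, and where a whole thing is asked for, a point or a joint stands for the part that bears it (a point fixed in the world has none). Each returns a list of dicts, best first, with "conf" (0 to 1); they miss things now and then, are a little off and sometimes report something else, mostly with a low value. They report only what shows in the picture. A call takes as long as a camera call. They do not tell look-alikes from the thing itself.
- manip.masks_of(camera, query): "pixels" (420x560 bool, what is visible of it) and "extent" ([left, top, right, bottom] in pixels, round what is visible of it).
- manip.pinpoint(camera, query): "location" ([column, row] in pixels: a listed point, or the origin of a listed thing).
The state is a dict: "t": time; "joint_positions": joint angles; "joint_vel": joint speeds; "tau": joint torques, N m; "tool_pos": TCP position; "eef_rot": TCP orientation; "ft_force": force on the tool from outside, world axes, zero at the start; "torque": the same for the moment, N m; "gripper_width": finger opening in m; "gripper_force": force on a finger pad.
Only numpy, scipy, OpenCV 4.12 (cv2) and the standard library are available. Lean on these libraries where they do the work, as an engineer would, in place of code of your own. Each camera call takes 0.05 s, during which the arm holds its last target. There are 200 camera calls.

## Task

Get the drip-line filter ready to bleed: first hang the blue pail by its handle on the twin-prong hook under the filter's spout and let go of it, so that it will catch the drips. Then screw the red bleed cap clockwise until it bottoms out, back it off a quarter turn, and finish still gripping it there so it can be shut again at once. Leave the tub and the timer where they are.

Things in the scene. Friction and masses are not known exactly. Their poses are not given: they have to be found in the camera images.
- filter_station: Fixed filter. Origin: underside centre of its aluminium base plate (160 x 150 x 10 mm); z up along the filter's axis, -x its front (hook and spout), +y the side of the inlet valve. Radius 44 mm up to z = 135 mm, then a black shoulder narrowing to a neck of radius 17 mm at z = 162 to 172 mm, the bleed cap on top. Pipes along y at z = 50 mm, from y = -150 to +255 mm; valve handle up to z = 90 mm.
- hook_seat (a point): Where the middle of the pail's handle lies once hung; axes as the station's, at station x = -140, y = 0, z = 175 mm. The hook is two parallel 6 mm steel rods at station y = +-28 mm; rod axis z = 173 mm at x = -83 mm, falling gently to 168 mm at the seat (x = -134 to -146 mm), then upturned tips at x = -155 mm, their tops at z = 184 mm. The handle lies across both rods, along y.
- spout_end (a point): Lower end of the bleed spout, at station x = -112, y = 0, z = 125 mm. The spout, 11 mm steel tube, comes straight out of the filter's front at z = 142 mm (top at z = 148 mm) between the hook's rods and turns down here; it ends over the hung pail's rim.
- drip_pail: Loose blue pail, 0.1 to 0.2 kg, with a rigid hoop handle. Origin: centre of its underside; z up. Width 70 mm at the foot, 85 mm at the rim, rim 71 mm high, walls 3 mm. Hoop of 8 mm steel rod in the pail's y-z plane: legs at y = +-43 mm, level top at z = 150 mm from y = -33 to +33 mm, with a black sleeve of 12 mm diameter over y = -18 to +18 mm. Same after half a turn.
- pail_handle (a point): Middle of the black handle sleeve, on its axis: 150 mm above the pail's underside. Axes as the pail's (y along the handle).
- bleed_cap: Red knurled bleed cap, 42 mm in diameter, 28 mm high, axis vertical on the filter's axis, white pointer rib on top. Origin: centre of its underside, at station z = 176 mm when bottomed out. Captive on a right-hand thread, 4 mm per turn: it rises 0.64 mm per rad unscrewed. Turns against about 0.1 N m of friction, never by itself; firm stop when bottomed out.
- cap_turn (a joint): Turn of the bleed cap in rad: 0 = bottomed out; grows as the cap is unscrewed (anticlockwise seen from above), 1.57 = a quarter turn off the stop, 5.2 = upper stop. Starts between 2.4 and 4.2.
- paste_tub: White tub with a black lid and a wire handle lying down its side, 95 mm wide, 85 mm high, a bystander. Origin: centre of its underside.
- timer: White bench timer, 64 x 70 x 21 mm, a bystander. Origin: centre of its underside.
Mind the look-alikes: they are no part of the job. Leave any brown or green look-alike of the drip_pail alone.

How it is judged:
On the way, in this order (a step that is already met when the one before it is completed fails the run):
1. the pail hangs by its handle on both prongs, upright, let go, clear of the bench (distance between pail_handle and hook_seat below 0.03 m and angle between the y axis of drip_pail and the y axis of filter_station, either way round below 0.35 rad and angle between drip_pail's own z axis and vertical below 0.2 rad and height (world z) of drip_pail above 0.015 m and contact force between drip_pail and filter_station above 0.4 N and contact force between the fingers and drip_pail below 0.1 N), for 0.3 s.
2. the bleed cap is screwed down until it bottoms out (value of joint cap_turn below 0.08 rad), for 0.2 s.
At the end, for the whole second after the job is handed in: Fingers grip the bleed cap (over 2 N); it is still, 1.57 +- 0.35 rad off its stop, having first been within 0.08 rad of the stop. The pail, untouched, hangs on the hook within 0.2 rad of upright, its handle within 30 mm of the seat and its foot clear of the bench (value of joint cap_turn between 1.22 and 1.92 rad and velocity of joint cap_turn between -0.1 and 0.1 rad/s and contact force between the fingers and bleed_cap above 2 N and distance between pail_handle and hook_seat below 0.03 m and angle between drip_pail's own z axis and vertical below 0.2 rad and height (world z) of drip_pail above 0.015 m and contact force between drip_pail and filter_station above 0.4 N and contact force between the arm and drip_pail below 0.1 N); the arm keeps its last pose, push and grip.
It fails at once if the tub is pushed away (distance of paste_tub from where it was at the start of the episode above 0.03 m).
It fails at once if the timer is pushed away (distance of timer from where it was at the start of the episode above 0.03 m).
It also fails if it takes over 67 s, if anything falls off the work surface, if the arm or the gripper's body presses on something with over 40 N, if the wrist force passes 120 N, or if a joint passes its speed limit or range.

## Working session

There is one attempt and no reset: what is moved stays moved. The work goes in short steps, Python scripts to look and compute and a tool call to move; the robot and the scene stay as the last step left them, time stands still between calls to the robot, and variables do not carry over. Pictures are saved under pics/ and viewed, at most 10 in all, crops included, and the job is handed in when it is done.

Besides the shell and the picture viewer there is one more tool, called after ">>>" as name([rows], argument=value, ...), one row to a line, values as JSON. jog_arm: Moves the arm, as the interface text tells. Its arguments: {"type":"object","properties":{"moves":{"type":"array","items":{"type":"array","items":{"type":"number"}}},"gripper":{"type":"number"},"grip_force":{"type":"number"}},"required":["moves"]}

```bash
mkdir -p pics; ls; cat > h.py <<'E'
import numpy as np, cv2
from rig import manip
def snap(c,n=None):
    m=manip.camera_model(c); im=np.asarray(manip.snapshot(c))
    if n: cv2.imwrite(f'pics/{n}.png',im[:,:,::-1])
    return im,m
def ray(m,px):
    d=np.linalg.inv(m['mtx'])@np.array([px[0],px[1],1.]); P=np.array(m['pose'])
    d=P[:3,:3]@d; return P[:3,3],d/np.linalg.norm(d)
def atz(m,px,z):
    o,d=ray(m,px); return o+d*(z-o[2])/d[2]
def tri(rs):
    A=0;b=0
    for o,d in rs:
        M=np.eye(3)-np.outer(d,d);A=A+M;b=b+M@o
    x=np.linalg.solve(A,b); return x,[np.linalg.norm((np.eye(3)-np.outer(d,d))@(x-o)) for o,d in rs]
def proj(m,p):
    P=np.linalg.inv(np.array(m['pose'])); q=m['mtx']@(P[:3,:3]@np.asarray(p)+P[:3,3]); return q[:2]/q[2]
E
python3 - <<'E'
from h import *
a={}
for c in ['scene','side','wrist']:
    im,m=snap(c,c+'0'); print(c,np.round(np.array(m['pose'])[:3,3],3))
    for q in ['filter_station','hook_seat','spout_end','drip_pail','pail_handle','bleed_cap','paste_tub','timer']:
        print(c,q,[(np.round(d['location']).tolist(),round(d['conf'],2)) for d in manip.pinpoint(c,q)])
s=[cv2.imread(f'pics/{c}0.png') for c in ['scene','side']]
print(manip.read_state()['t'], manip.read_state()['ft_force'])
E
```

```text
pics
scene [-0.629  1.065  0.892]
scene filter_station [([266.0, 227.0], 0.59)]
scene hook_seat [([304.0, 196.0], 0.76)]
scene spout_end [([297.0, 204.0], 0.85)]
scene drip_pail [([321.0, 213.0], 0.55)]
scene pail_handle [([322.0, 174.0], 0.58), ([385.0, 180.0], 0.54)]
scene bleed_cap [([270.0, 185.0], 0.52)]
scene paste_tub [([217.0, 290.0], 0.57)]
scene timer []
side [ 0.043 -1.361  1.085]
side filter_station [([295.0, 241.0], 0.86)]
side hook_seat [([259.0, 213.0], 0.59)]
side spout_end [([267.0, 223.0], 0.59)]
side drip_pail [([313.0, 287.0], 0.89), ([286.0, 345.0], 0.84), ([272.0, 309.0], 0.67)]
side pail_handle [([315.0, 254.0], 0.98), ([269.0, 270.0], 0.7), ([285.0, 307.0], 0.67)]
side bleed_cap [([297.0, 194.0], 0.74)]
side paste_tub []
side timer [([337.0, 329.0], 0.72)]
wrist [ 0.339 -0.532  0.373]
wrist filter_station []
wrist hook_seat []
wrist spout_end []
wrist drip_pail [([258.0, 26.0], 0.55)]
wrist pail_handle []
wrist bleed_cap []
wrist paste_tub []
wrist timer []
1.35 [-1.00251161  0.068445    0.36609123]
```

View pics/scene0.png

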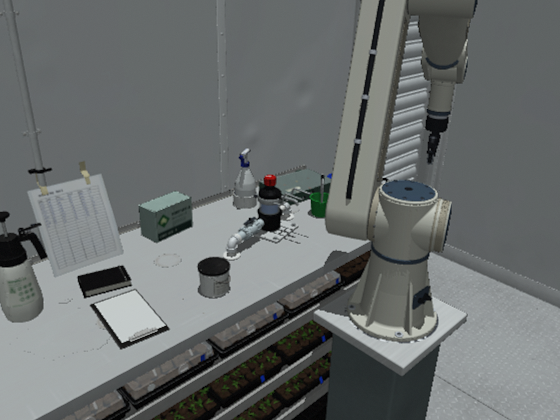

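View pics/side0.png

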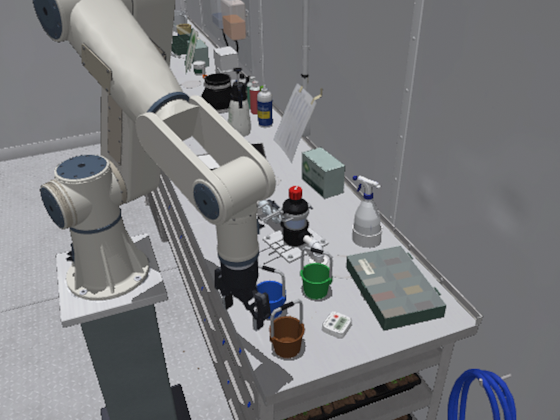

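The scene view shows the filter with its red cap near (270,183), the tub at (214,278) and the green pail at (320,203); the arm hides the rest. In the side view the blue pail is at (270,292), partly behind the gripper. The green (316,280) and brown (287,335) pails, the timer (337,323) and the filter (295,215) are also visible.

```bash
python3 - <<'E'
from h import *
ms,md,mw=[manip.camera_model(c) for c in ['scene','side','wrist']]
for q,a,b in [('station',(266,227),(295,241)),('hook',(304,196),(259,213)),('spout',(297,204),(267,223)),('cap',(270,185),(297,194))]:
    x,e=tri([ray(ms,a),ray(md,b)]); print(q,np.round(x,3),np.round(e,4))
print('blue foot',atz(md,(272,309),0),'handle',atz(md,(269,270),.15),'timer',atz(md,(337,329),0),'green',atz(md,(313,287),0),atz(md,(315,254),.15),'brown',atz(md,(286,345),0),'tub',atz(ms,(217,290),0))
print(manip.read_state()['tool_pos'])
im=cv2.imread('pics/wrist0.png'); s=cv2.imread('pics/side0.png')[180:360,200:380]
cv2.imwrite('pics/c0.png',np.hstack([cv2.resize(im,(400,300)),cv2.resize(s,(300,300),interpolation=2)]))
E
```

```text
station [ 0.593 -0.076  0.004] [0.003 0.003]
hook [ 0.456 -0.114  0.169] [0.0043 0.0043]
spout [ 0.482 -0.112  0.127] [0.0011 0.0011]
cap [ 0.591 -0.08   0.178] [0.0084 0.0084]
blue foot [ 0.41078407 -0.33630373  0.        ] handle [ 0.40379586 -0.34106682  0.15      ] timer [ 0.54583375 -0.47161771  0.        ] green [ 0.5547202  -0.29753733  0.        ] [ 0.5438065  -0.32659086  0.15      ] brown [ 0.39796828 -0.47193717  0.        ] tub [4.06529681e-01 2.94307067e-01 1.11022302e-16]
[ 0.26155226 -0.56762395  0.23125659]
```

View pics/c0.png

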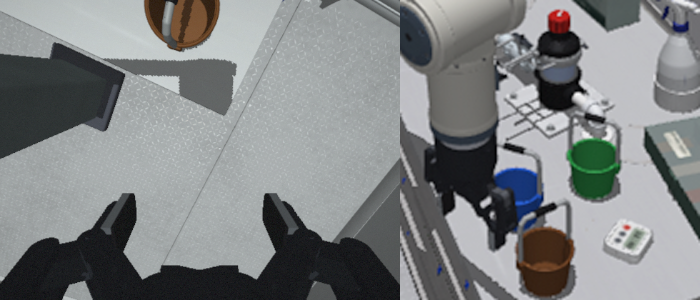

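The wrist view shows the brown pail at its top edge, and the side crop confirms the blue pail just behind the gripper. I'll move to a viewpoint over the blue pail.

>>> jog_arm([
  [20, 40, 40, 0],
  [40, 80, 80, 0],
  [50, 120, 110, 0],
  [50, 150, 120, 0],
  [50, 150, 120, 0],
  [50, 150, 120, 0],
])

```text
t: 1.95
tool_pos: [0.312, -0.4172, 0.3523]
eef_rot: [0.001, 0.977, 0.215, 0.0]
ft_force: [0.7, 0.5, -0.7]
gripper_width: 0.0851
gripper_force: 0.0
```

```bash
python3 - <<'E'
from h import *
a={}
im,mw=snap('wrist','w1'); print(np.round(mw['pose'],3))
def f(c):
  for q in ['hook_seat','spout_end','drip_pail','pail_handle','filter_station','bleed_cap']:
    print(c,q,[(np.round(d['location'],1).tolist(),round(d['conf'],2)) for d in manip.pinpoint(c,q)])
f('wrist')
im2,md=snap('side','s1'); f('side')
im3,ms=snap('scene','sc1'); f('scene')
cv2.imwrite('pics/c1.png',np.hstack([cv2.resize(im[:,:,::-1],(480,360)),cv2.resize(im2[180:360,200:360,::-1],(320,360),interpolation=2)]))
print(manip.read_state()['t'],manip.read_state()['tool_pos'],manip.read_state()['eef_rot'])
E
```

```text
[[ 0.42  -0.858 -0.294  0.389]
 [-0.907 -0.397 -0.139 -0.381]
 [ 0.002  0.325 -0.946  0.494]
 [ 0.     0.     0.     1.   ]]
wrist hook_seat []
wrist spout_end []
wrist drip_pail [([255.4, 77.8], 0.83)]
wrist pail_handle [([244.4, 67.7], 0.96), ([364.0, 138.7], 0.74)]
wrist filter_station []
wrist bleed_cap []
side hook_seat [([255.3, 214.6], 0.82)]
side spout_end [([267.7, 223.8], 0.95), ([297.6, 194.1], 0.68), ([211.9, 194.3], 0.17)]
side drip_pail [([286.7, 344.8], 0.95), ([271.3, 307.8], 0.79), ([294.2, 193.0], 0.48)]
side pail_handle [([317.3, 250.5], 0.83), ([268.0, 270.8], 0.75), ([285.2, 308.5], 0.69)]
side filter_station [([291.9, 241.0], 0.78)]
side bleed_cap [([295.8, 197.7], 0.64)]
scene hook_seat [([303.3, 195.2], 0.78)]
scene spout_end [([298.7, 204.1], 0.8)]
scene drip_pail [([325.0, 211.3], 0.7)]
scene pail_handle [([320.7, 177.7], 0.68), ([384.2, 179.0], 0.38), ([305.7, 195.8], 0.34), ([213.9, 289.2], 0.2)]
scene filter_station [([268.5, 227.9], 0.78)]
scene bleed_cap [([268.0, 184.3], 0.69)]
3.0 [ 0.31159598 -0.41760622  0.35133309] [4.61673469e-05 9.76778730e-01 2.14250574e-01 4.16245867e-05]
```

View pics/c1.png

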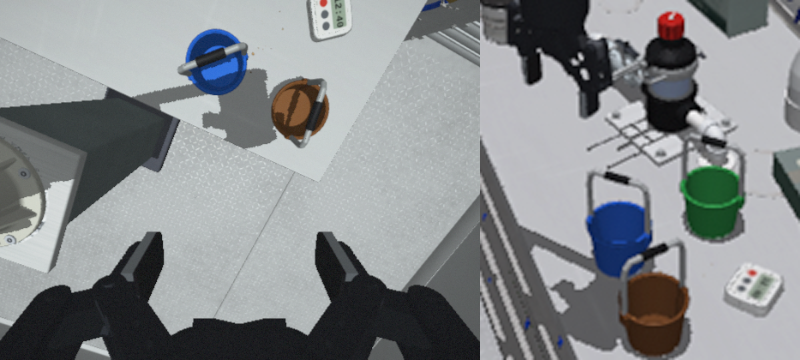

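The wrist view shows the blue pail fully, with its sleeve at about (244,68) in full-image pixels and its hoop running from (210,82) to (287,54). The side crop shows nothing standing between it and the filter except the green pail to the right.

```bash
python3 - <<'E'
from h import *
ms,md=[manip.camera_model(c) for c in ['scene','side']]; mw=manip.camera_model('wrist')
x,e=tri([ray(mw,(244.4,67.7)),ray(md,(268,270.8))]); print('handle',x,e)
im=cv2.imread('pics/w1.png')[:,:,::-1].astype(int)
a,b=atz(mw,(210,82),.15),atz(mw,(287,54),.15);print(a,b,(a+b)/2,np.arctan2(*(b-a)[1::-1]))
print('foot w',atz(mw,(255.4,77.8),0),'side',atz(md,(271.3,307.8),0))
print('station')
for q,a,b in [('station',(268.5,227.9),(291.9,241)),('hook',(303.3,195.2),(255.3,214.6)),('spout',(298.7,204.1),(267.7,223.8)),('cap',(268,184.3),(295.8,197.7))]:
    x,e=tri([ray(ms,a),ray(md,b)]); print(q,np.round(x,3),np.round(e,4))
# blue blob
hsv=cv2.cvtColor(cv2.imread('pics/w1.png'),cv2.COLOR_BGR2HSV)
m=cv2.inRange(hsv,(100,150,60),(125,255,255)); n,l,st,c=cv2.connectedComponentsWithStats(m)
for i in range(1,n):
    if st[i,4]>100: print(st[i],c[i],atz(mw,c[i],.06))
R=manip.camera_model('wrist')
q=manip.read_state()['eef_rot']
from scipy.spatial.transform import Rotation as S
print(S.from_quat(np.roll(q,-1)).as_matrix().round(3))
E
```

```text
handle [ 0.40338797 -0.33589506  0.1432245 ] [np.float64(0.0006111364127298055), np.float64(0.0006111364127299407)]
[ 0.37660808 -0.31024655  0.15      ] [ 0.43293542 -0.37064047  0.15      ] [ 0.40477175 -0.34044351  0.15      ] -0.8202242990485678
foot w [ 0.40439524 -0.33712135  0.        ] side [ 0.41063648 -0.33117058  0.        ]
station
station [ 0.581 -0.076  0.006] [0.0016 0.0016]
hook [ 0.449 -0.11   0.17 ] [0.0025 0.0025]
spout [ 0.481 -0.118  0.127] [0.0028 0.0028]
cap [ 0.592 -0.079  0.173] [0.0005 0.0005]
[493   1  21  12 110] [503.32727273   6.8       ] [ 0.59981122 -0.58188995  0.06      ]
[ 217   34   63   39 1227] [244.32844336  50.05867971] [ 0.42614395 -0.31728923  0.06      ]
[ 220   59   69   52 2212] [256.97151899  86.70660036] [ 0.39357579 -0.34866498  0.06      ]
[[ 0.908  0.419  0.   ]
 [ 0.419 -0.908 -0.   ]
 [ 0.     0.    -1.   ]]
```

>>> jog_arm([
  [20, 40, 5, 0],
  [45, 80, 10, 0],
  [68, 120, 20, 0],
  [90, 160, 20, 0],
  [112, 200, 20, 0],
  [135, 240, 20, 0],
  [155, 275, 20, 0],
  [155, 280, 20, 0],
  [155, 280, 20, 0],
])

```text
t: 3.9
tool_pos: [0.4667, -0.1367, 0.3712]
eef_rot: [0.0, 0.977, 0.216, -0.0]
ft_force: [-0.7, -0.8, 0.7]
gripper_width: 0.0856
gripper_force: 0.0
```

```bash
python3 - <<'E'
from h import *
im,mw=snap('wrist','w2')
for q in ['hook_seat','spout_end','filter_station','bleed_cap']:
    print(q,[(np.round(d['location'],1).tolist(),round(d['conf'],2)) for d in manip.pinpoint('wrist',q)])
for q,z in [('hook_seat',.175),('spout_end',.125),('filter_station',0),('bleed_cap',.178)]:
    for d in manip.pinpoint('wrist',q): print(q,np.round(atz(mw,d['location'],z),4),round(d['conf'],2))
np.save('mw2.npy',mw,allow_pickle=True)
print(manip.read_state()['t'],manip.read_state()['tool_pos'])
E
```

```text
hook_seat []
spout_end [([261.2, 151.0], 0.56), ([285.0, 63.8], 0.5)]
filter_station [([282.9, 65.5], 0.7)]
bleed_cap [([280.0, 46.5], 0.59)]
spout_end [ 0.4822 -0.1055  0.125 ] 0.56
spout_end [ 0.5836 -0.0902  0.125 ] 0.5
filter_station [ 0.5929 -0.0848  0.    ] 0.7
bleed_cap [ 0.5899 -0.0808  0.178 ] 0.59
4.35 [ 0.46633625 -0.1382502   0.3712901 ]
```

View pics/w2.png

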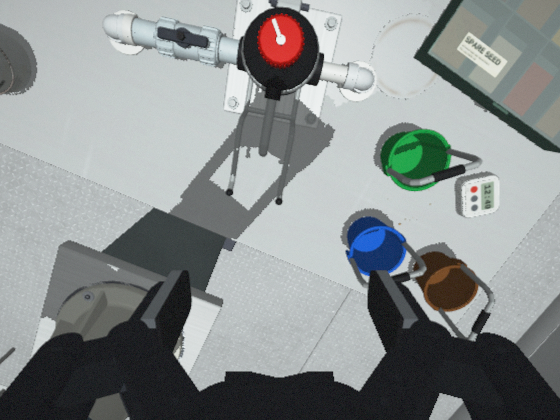

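The wrist view shows the filter from above: red cap centred near (280,37), prong tips at (229,192) and (279,201), spout end at (263,151), inlet valve on the left (+y). The blue pail is at (377,245). I'll fit the station pose to these points.

```bash
python3 - <<'E'
from h import *
from scipy.optimize import least_squares
mw=np.load('mw2.npy',allow_pickle=True).item()
im=cv2.imread('pics/w2.png'); hsv=cv2.cvtColor(im,cv2.COLOR_BGR2HSV)
m=cv2.inRange(hsv,(0,150,60),(8,255,255))|cv2.inRange(hsv,(172,150,60),(180,255,255)); m[120:]=0
(cx,cy),r=cv2.minEnclosingCircle(max(cv2.findContours(m,0,1)[0],key=cv2.contourArea)); print('cap',cx,cy,r)
# dark tips
g=im.max(2)
for (u,v) in [(229,192),(279,201)]:
    w=g[v-6:v+7,u-6:u+7]<60; yy,xx=np.nonzero(w); print(xx.mean()+u-6,yy.mean()+v-6,w.sum())
pts=[((229,191.5),(-.155,.028,.182)),((279,201),(-.155,-.028,.182)),((264,153),(-.112-.0,0,.128)),((125,30),(0,.255,.055)),((360,79),(0,-.150,.055)),((cx,cy),(0,0,.176+.026))]
def loc(p,q): c,s=np.cos(p[2]),np.sin(p[2]); return np.array([p[0]+c*q[0]-s*q[1],p[1]+s*q[0]+c*q[1],q[2]])
for idx in ([0,1,5],[0,1,2,5],range(6)):
    f=lambda p:np.concatenate([proj(mw,loc(p,pts[i][1]))-pts[i][0] for i in idx])
    r=least_squares(f,[.59,-.078,.27],loss='soft_l1'); p=r.x; print(p.round(4),f(p).reshape(-1,2).round(1).tolist(),'seat',loc(p,(-.14,0,.175)).round(4))
print('cap from dir; blue centre', )
E
```

```text
cap 279.0523986816406 40.4234619140625 27.592918395996094
229.02941176470588 192.02941176470588 34
278.48275862068965 200.89655172413794 29
[ 0.5915 -0.0792  0.2537] [[-0.1, 1.1], [-0.2, 0.4], [0.2, -1.1]] seat [ 0.456  -0.1143  0.175 ]
[ 0.5911 -0.0795  0.2549] [[0.2, 1.6], [0.1, 0.7], [-1.1, -1.3], [0.3, -0.5]] seat [ 0.4557 -0.1148  0.175 ]
[ 0.5898 -0.0774  0.2813] [[1.6, 3.1], [1.6, 1.0], [-0.7, -0.6], [-42.2, -2.5], [26.4, 0.3], [-2.4, -0.1]] seat [ 0.4553 -0.1163  0.175 ]
cap from dir; blue centre
```

>>> jog_arm([
  [-5, -20, 0, 0.145],
  [-10, -40, 0, 0.29],
  [-16, -60, -10, 0.435],
  [-22, -80, -20, 0.58],
  [-28, -100, -35, 0.725],
  [-34, -120, -50, 0.87],
  [-40, -140, -65, 1.015],
  [-47, -160, -80, 1.16],
  [-53, -180, -95, 1.305],
  [-58, -190, -110, 1.45],
  [-62, -200, -120, 1.6],
  [-62, -200, -130, 1.745],
], gripper=50)

```text
t: 5.55
tool_pos: [0.4038, -0.3389, 0.2406]
eef_rot: [-0.0, 0.462, 0.887, -0.0]
ft_force: [0.4, 0.3, -0.1]
gripper_width: 0.0496
gripper_force: 0.0
```

>>> jog_arm([
  [0, 0, -10, 0.142],
  [0, 0, -15, 0.142],
  [0, 0, -15, 0.142],
])

```text
t: 5.85
tool_pos: [0.4041, -0.3375, 0.2257]
eef_rot: [-0.001, 0.402, 0.916, 0.0]
ft_force: [0.2, 0.8, 0.3]
gripper_width: 0.0501
gripper_force: 0.0
```

```bash
python3 - <<'E'
from h import *
s=manip.read_state();print(s['t'],s['tool_pos'],s['eef_rot'],s['joint_positions'],s['ft_force'])
im,mw=snap('wrist','w3')
for d in manip.pinpoint('wrist','pail_handle'): print(np.round(d['location'],1),np.round(atz(mw,d['location'],.15),4),round(d['conf'],2))
im,md=snap('side','s3')
for d in manip.pinpoint('side','pail_handle'): print(np.round(d['location'],1),np.round(atz(md,d['location'],.15),4),round(d['conf'],2))
E
```

```text
5.85 [ 0.40412299 -0.33749937  0.22566806] [-6.26691045e-04  4.01959223e-01  9.15657336e-01  1.83191441e-04] [-6.98652101e-01  2.06644001e-01  1.84780091e+00 -8.91183622e-07
  1.08845358e+00 -1.44213676e+00] [0.21875494 0.79107028 0.30098649]
[276.9 221.8] [ 0.4049 -0.3388  0.15  ] 0.84
[423.3 311.4] [ 0.5484 -0.3152  0.15  ] 0.61
[269.3 271.8] [ 0.402  -0.3481  0.15  ] 0.92
[285.  307.8] [ 0.3906 -0.486   0.15  ] 0.92
[315.1 251.8] [ 0.5481 -0.318   0.15  ] 0.68
```

View pics/w3.png

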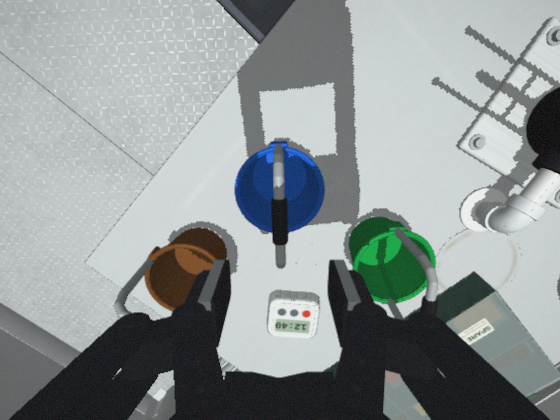

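The handle sits midway between the open fingers (column 279) and runs straight up the image. I'll descend and grip.

>>> jog_arm([
  [0, -1, -30, 0],
  [0, -1, -60, 0],
  [0, -1, -85, 0],
  [0, -1, -95, 0],
  [0, -1, -95, 0],
])

```text
t: 6.55
tool_pos: [0.4042, -0.3382, 0.1305]
eef_rot: [-0.001, 0.4, 0.916, 0.0]
ft_force: [0.8, -0.6, 0.3]
gripper_width: 0.0502
gripper_force: 0.0
```

>>> jog_arm([
  [0, 0, 0, 0],
  [0, 0, 0, 0],
  [0, 0, 0, 0],
  [0, 0, 0, 0],
  [0, 0, 0, 0],
], gripper=0, grip_force=60)

```text
t: 7.05
tool_pos: [0.4056, -0.3393, 0.1326]
eef_rot: [0.001, 0.4, 0.917, -0.0]
ft_force: [0.5, 0.4, 6.6]
gripper_width: 0.0101
gripper_force: 58.6
```

>>> jog_arm([
  [0, 0, 10, 0],
  [0, 0, 25, 0],
  [0, 0, 40, 0],
  [0, 0, 40, 0],
  [0, 0, 40, 0],
])

```text
t: 7.55
tool_pos: [0.4045, -0.3386, 0.1715]
eef_rot: [0.0, 0.4, 0.917, -0.0]
ft_force: [-1.4, -0.7, -1.3]
gripper_width: 0.01
gripper_force: 58.5
```

>>> jog_arm([
  [0, 15, 3, -0.04],
  [0, 35, 6, -0.08],
  [1, 60, 6, -0.14],
  [1, 85, 6, -0.2],
  [1, 110, 6, -0.26],
  [2, 135, 6, -0.32],
  [2, 160, 6, -0.38],
  [3, 185, 6, -0.44],
  [3, 200, 6, -0.48],
  [3, 211, 6, -0.497],
  [3, 211, 6, -0.497],
  [3, 211, 6, -0.497],
])

```text
t: 8.75
tool_pos: [0.4073, -0.1277, 0.1768]
eef_rot: [-0.0, 0.613, 0.79, -0.0]
ft_force: [-0.9, 0.7, -1.4]
gripper_width: 0.0097
gripper_force: 58.5
```

```bash
python3 - <<'E'
from h import *
im2,md=snap('side','s4'); a=manip.pinpoint('side','pail_handle'); b=manip.pinpoint('side','drip_pail')
im,mw=snap('wrist','w4')
s=manip.read_state();print(s['t'],s['tool_pos'],s['eef_rot'],s['ft_force'])
for d in manip.pinpoint('wrist','pail_handle')[:3]:
    print('w',np.round(d['location'],1),np.round(atz(mw,d['location'],.195),4),round(d['conf'],2))
for d in a: print('s',np.round(d['location'],1),np.round(atz(md,d['location'],.195),4),round(d['conf'],2))
for d in b: print('foot',np.round(d['location'],1),np.round(atz(md,d['location'],.045),4),round(d['conf'],2))
for q in ['hook_seat','spout_end']:
  for d in manip.pinpoint('wrist',q)[:3]: print(q,np.round(d['location'],1),np.round(atz(mw,d['location'],.175 if q[0]=='h' else .125),4),round(d['conf'],2))
p=(.5913,-.0793,.254)
def loc(q): c,s=np.cos(p[2]),np.sin(p[2]); return np.array([p[0]+c*q[0]-s*q[1],p[1]+s*q[0]+c*q[1],q[2]])
out=im[:,:,::-1].copy()
for q in [(-.155,.028,.184),(-.155,-.028,.184),(-.083,.028,.173),(-.083,-.028,.173)]:
    u=proj(mw,loc(q)); print(q,u.round(1)); cv2.drawMarker(out,tuple(int(v) for v in u.round()),(0,255,0),0,8,1)
o2=im2[170:320,200:330,::-1]
cv2.imwrite('pics/c4.png',np.hstack([cv2.resize(out,(448,336)),cv2.resize(o2,(291,336),interpolation=2)]))
E
```

```text
8.95 [ 0.4075243 -0.1281647  0.1771505] [-6.36351029e-05  6.13215750e-01  7.89915460e-01 -7.91037067e-05] [-0.22053024 -0.33175774 -1.19518412]
w [276.2 286.3] [ 0.4066 -0.1244  0.195 ] 0.68
s [286.9 307. ] [ 0.3789 -0.5274  0.195 ] 0.71
s [316.1 252.2] [ 0.5255 -0.3707  0.195 ] 0.69
s [242.5 213.9] [ 0.4025 -0.1299  0.195 ] 0.63
foot [312.7 287.8] [ 0.5313 -0.3443  0.045 ] 0.79
foot [248.2 253.3] [ 0.4128 -0.1297  0.045 ] 0.7
foot [286.  343.4] [ 0.3852 -0.504   0.045 ] 0.57
spout_end [392.1 231.7] [ 0.4824 -0.1078  0.125 ] 0.64
(-0.155, 0.028, 0.184) [351.4 226.1]
(-0.155, -0.028, 0.184) [343.6 325.1]
(-0.083, 0.028, 0.173) [490.9 217.4]
(-0.083, -0.028, 0.173) [468.9 311.5]
```

View pics/c4.png

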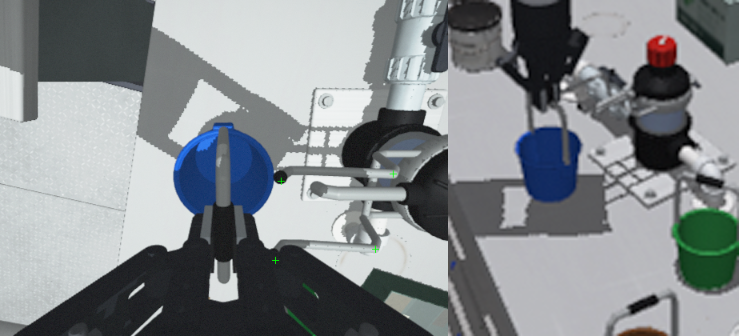

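The green markers, predicted from the fitted station pose, land on the left prong tip and the rod roots. The pail hangs straight, its handle square to the rods. I'll move in over the tips.

>>> jog_arm([
  [8, 2, 1, 0],
  [18, 4, 1, 0],
  [28, 7, 1, 0],
  [38, 10, 1, 0],
  [45, 12, 1, 0],
  [48, 13, 1, 0],
  [48, 13, 1, 0],
  [48, 13, 1, 0],
])

```text
t: 9.9
tool_pos: [0.4552, -0.1146, 0.1781]
eef_rot: [-0.0, 0.613, 0.79, -0.0]
ft_force: [0.4, -0.5, -0.8]
gripper_width: 0.0099
gripper_force: 58.5
```

```bash
python3 - <<'E'
from h import *
im2,md=snap('side','s5'); a=manip.pinpoint('side','pail_handle')
im,mw=snap('wrist','w5')
s=manip.read_state();print(s['t'],s['tool_pos'],s['ft_force'])
w=manip.pinpoint('wrist','pail_handle')[:3]
for d in w: print('w',np.round(d['location'],1),np.round(atz(mw,d['location'],.195),4),round(d['conf'],2))
for d in a:
    print('s',np.round(d['location'],1),np.round(atz(md,d['location'],.195),4),round(d['conf'],2))
    if w: print(tri([ray(mw,w[0]['location']),ray(md,d['location'])]))
o2=im2[170:300,200:330,::-1]
cv2.imwrite('pics/c5.png',np.hstack([cv2.resize(im[:,:,::-1],(448,336)),cv2.resize(o2,(336,336),interpolation=2)]))
E
```

```text
10.05 [ 0.45521396 -0.11469897  0.17827093] [ 1.40481687 -1.11630267 -1.08430247]
w [277.1 285.8] [ 0.4548 -0.1113  0.195 ] 0.9
s [256.7 208. ] [ 0.4507 -0.1172  0.195 ] 0.96
(array([ 0.45371085, -0.11269932,  0.19202128]), [np.float64(0.0015294034334478663), np.float64(0.001529403433447867)])
s [313.8 253.3] [ 0.518  -0.3726  0.195 ] 0.81
(array([ 0.5320049 , -0.22125413,  0.05375323]), [np.float64(0.05657551347141769), np.float64(0.056575513471417635)])
s [284.8 307.7] [ 0.3736 -0.5276  0.195 ] 0.65
(array([ 0.48472766, -0.27612573, -0.07267461]), [np.float64(0.011164580736608852), np.float64(0.011164580736608852)])
```

View pics/c5.png

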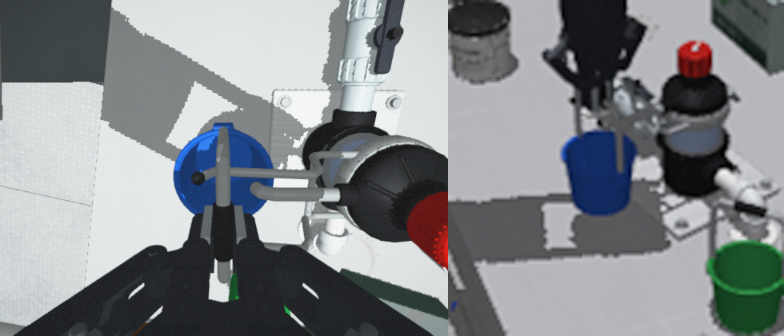

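The handle is over both rods, behind the left tip at (198,178), with the spout over the pail. Next I lower it.

>>> jog_arm([
  [0, 0, -6, 0],
  [0, 0, -12, 0],
  [0, 0, -17, 0],
  [0, 0, -20, 0],
  [0, 0, -21, 0],
  [0, 0, -21, 0],
  [0, 0, -21, 0],
])

```text
t: 10.8
tool_pos: [0.4554, -0.1146, 0.1573]
eef_rot: [-0.0, 0.613, 0.79, -0.0]
ft_force: [-1.6, 0.4, 1.6]
gripper_width: 0.0101
gripper_force: 59.0
```

>>> jog_arm([
  [0, 0, -1, 0],
  [0, 0, -1, 0],
  [0, 0, -1, 0],
])

```text
t: 11.1
tool_pos: [0.4555, -0.1146, 0.157]
eef_rot: [0.0, 0.613, 0.79, -0.0]
ft_force: [-5.0, 0.9, 11.0]
gripper_width: 0.01
gripper_force: 59.9
```

>>> jog_arm([
  [0, 0, 0, 0],
  [0, 0, 0, 0],
  [0, 0, 0, 0],
  [0, 0, 0, 0],
], gripper=30)

```text
t: 11.5
tool_pos: [0.4556, -0.1147, 0.1562]
eef_rot: [0.0, 0.613, 0.79, 0.0]
ft_force: [-0.5, 0.3, 0.1]
gripper_width: 0.0301
gripper_force: 0.0
```

```bash
python3 - <<'E'
from h import *
im2,md=snap('side','s6'); a=manip.pinpoint('side','pail_handle')
im,mw=snap('wrist','w6'); w=manip.pinpoint('wrist','pail_handle')
s=manip.read_state();print(s['t'],s['tool_pos'],s['ft_force'],s['gripper_width'])
for d in w: print('w',np.round(d['location'],1),np.round(atz(mw,d['location'],.175),4),round(d['conf'],2))
for d in a:
    print('s',np.round(d['location'],1),np.round(atz(md,d['location'],.175),4),round(d['conf'],2))
    if w: print(tri([ray(mw,w[0]['location']),ray(md,d['location'])]))
o2=im2[170:300,200:330,::-1]
cv2.imwrite('pics/c6.png',np.hstack([cv2.resize(im[:,:,::-1],(448,336)),cv2.resize(o2,(336,336),interpolation=2)]))
E
```

```text
11.7 [ 0.4556004  -0.1146485   0.15624747] [-1.18643806  0.41079725 -0.13297663] 0.02959116127309079
w [277.5 289.2] [ 0.4555 -0.1117  0.175 ] 0.75
w [324.9 248. ] [ 0.4704 -0.0863  0.175 ] 0.39
s [314.8 252.5] [ 0.5326 -0.3483  0.175 ] 0.86
(array([ 0.53459733, -0.21515372,  0.04950559]), [np.float64(0.06015711636338257), np.float64(0.06015711636338264)])
s [259.1 212.6] [ 0.4583 -0.1148  0.175 ] 0.65
(array([ 0.45731873, -0.11310604,  0.1735107 ]), [np.float64(0.0015747336549798586), np.float64(0.0015747336549799438)])
s [285.1 308.1] [ 0.3811 -0.5104  0.175 ] 0.61
(array([ 0.48603688, -0.27193963, -0.07920531]), [np.float64(0.009892581006849513), np.float64(0.009892581006849687)])
```

View pics/c6.png

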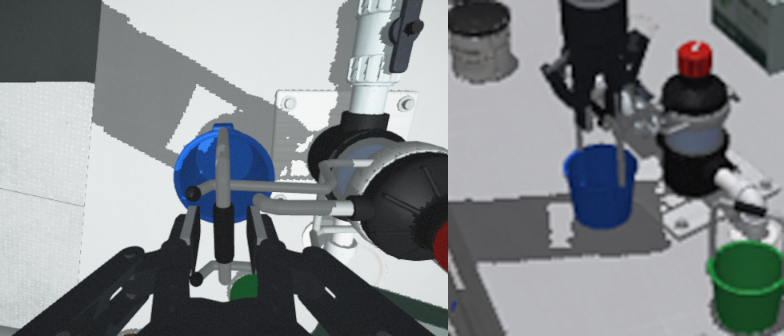

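The handle lies across both rods, behind both tips, and the fingers are open and clear. I'll retract upward and then go over the cap.

>>> jog_arm([
  [0, 0, 3, 0],
  [0, 0, 10, 0],
  [0, 0, 30, 0],
  [0, 0, 60, 0],
  [0, 0, 100, 0],
  [0, 0, 140, 0],
  [0, 0, 140, 0.14],
  [0, 0, 140, 0.28],
  [0, 0, 140, 0.42],
  [0, 0, 140, 0.56],
  [0, 0, 140, 0.7],
  [0, 0, 140, 0.84],
])

```text
t: 12.9
tool_pos: [0.4555, -0.1146, 0.2969]
eef_rot: [0.0, 0.235, 0.972, -0.0]
ft_force: [0.5, 0.3, -0.1]
gripper_width: 0.0301
gripper_force: 0.0
```

```bash
python3 - <<'E'
from h import *
im2,md=snap('side','s7'); a=manip.pinpoint('side','pail_handle'); f=manip.pinpoint('side','drip_pail')
ic,ms=snap('scene','sc7'); c=manip.pinpoint('scene','pail_handle')
im,mw=snap('wrist','w7'); w=manip.pinpoint('wrist','pail_handle'); cap=manip.pinpoint('wrist','bleed_cap')
s=manip.read_state();print(s['t'],s['tool_pos'],s['eef_rot'],s['joint_positions'].__repr__())
for n,m,l,z in [('w',mw,w,.175),('s',md,a,.175),('sc',ms,c,.175),('foot',md,f,.025),('cap',mw,cap,.178)]:
  for d in l: print(n,np.round(d['location'],1),np.round(atz(m,d['location'],z),4),round(d['conf'],2))
print('bottle',atz(md,(367,240),0))
hsv=cv2.cvtColor(im[:,:,::-1].copy(),cv2.COLOR_BGR2HSV)
m=cv2.inRange(hsv,(0,150,60),(8,255,255))|cv2.inRange(hsv,(172,150,60),(180,255,255))
cs=cv2.findContours(m,0,1)[0]
if cs:
  (cx,cy),r=cv2.minEnclosingCircle(max(cs,key=cv2.contourArea)); print('cap',cx,cy,r,atz(mw,(cx,cy),.2))
o2=im2[170:300,200:330,::-1]
cv2.imwrite('pics/c7.png',np.hstack([cv2.resize(im[:,:,::-1],(448,336)),cv2.resize(o2,(336,336),interpolation=2)]))
E
```

```text
13.3 [ 0.455538   -0.114639    0.29635617] [ 9.26444792e-06  2.38541612e-01  9.71132277e-01 -6.40476721e-06] array([-2.49720937e-01,  4.31209910e-02,  1.87333152e+00, -1.34399340e-05,
        1.22512150e+00, -1.33878504e+00])
w [277.7 198.9] [ 0.4539 -0.1138  0.175 ] 0.93
s [257.5 214.2] [ 0.4511 -0.1208  0.175 ] 0.96
s [286.1 308.1] [ 0.3833 -0.5113  0.175 ] 0.9
sc [304.  193.8] [ 0.4519 -0.1134  0.175 ] 0.95
foot [287.5 345.5] [ 0.3927 -0.4954  0.025 ] 0.95
foot [259.7 249.2] [ 0.46   -0.1005  0.025 ] 0.59
cap [375.9 304.5] [ 0.5947 -0.0783  0.178 ] 0.77
bottle [ 0.81153167 -0.15956747  0.        ]
cap 376.5 304.5 23.92707061767578 [ 0.576999   -0.07754712  0.2       ]
```

View pics/c7.png

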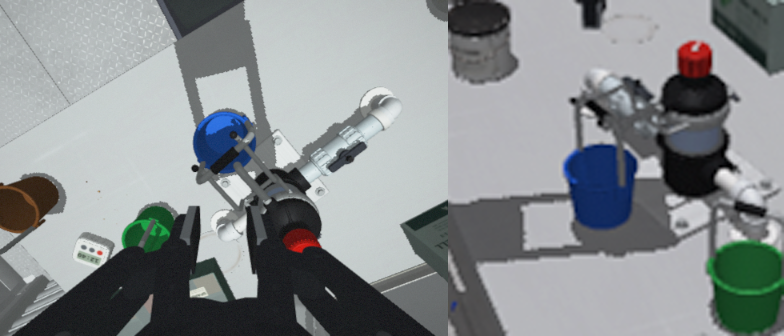

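The pail hangs steady and upright on both rods after release. I've used my last picture view, so the cap work goes by numbers. First I pre-turn and go over the cap.

>>> jog_arm([
  [10, 3, 0, 0.147],
  [25, 6, 0, 0.294],
  [40, 10, 0, 0.441],
  [55, 14, 0, 0.588],
  [70, 18, 0, 0.735],
  [85, 22, 0, 0.882],
  [100, 26, -5, 1.029],
  [115, 30, -15, 1.176],
  [128, 33, -25, 1.323],
  [136, 35, -35, 1.47],
  [136, 35, -40, 1.61],
  [136, 35, -40, 1.61],
], gripper=64)

```text
t: 14.5
tool_pos: [0.5912, -0.0795, 0.2552]
eef_rot: [-0.001, -0.536, 0.844, 0.001]
ft_force: [-0.7, 0.3, 0.2]
gripper_width: 0.0639
gripper_force: 0.0
```

```bash
python3 - <<'E'
from h import *
im,mw=snap('wrist','w8'); cap=manip.pinpoint('wrist','bleed_cap')
s=manip.read_state();print(s['t'],s['tool_pos'],s['eef_rot'],s['joint_positions'].round(3).tolist())
for d in cap: print(np.round(d['location'],1),np.round(atz(mw,d['location'],.178),4),round(d['conf'],2))
hsv=cv2.cvtColor(im[:,:,::-1].copy(),cv2.COLOR_BGR2HSV)
m=cv2.inRange(hsv,(0,150,60),(8,255,255))|cv2.inRange(hsv,(172,150,60),(180,255,255))
c=max(cv2.findContours(m,0,1)[0],key=cv2.contourArea); print(cv2.boundingRect(c))
for z in (.178,.206):
  t=np.linspace(0,6.28,60); u=np.array([proj(mw,(.5913+.021*np.cos(a),-.0793+.021*np.sin(a),z)) for a in t]); print(z,u.min(0).round(1),u.max(0).round(1))
E
```

```text
14.6 [ 0.59146888 -0.07962664  0.25631749] [-1.37860235e-04 -5.33473130e-01  8.45816998e-01  8.19350856e-05] [-0.136, 0.287, 1.669, -0.0, 1.186, -2.832]
[277.5 221.7] [ 0.5937 -0.0779  0.178 ] 0.94
(248, 192, 63, 66)
0.178 [251.7 191.9] [307.6 244.3]
0.206 [248.3 203.8] [311.3 261.9]
```

>>> jog_arm([
  [0, 0, -20, 0],
  [0, 0, -40, 0],
  [0, 0, -60, 0],
  [0, 0, -75, 0],
  [0, 0, -84, 0],
  [0, 0, -84, 0],
  [0, 0, -84, 0],
])

```text
t: 15.3
tool_pos: [0.592, -0.0797, 0.1729]
eef_rot: [0.0, -0.535, 0.845, -0.0]
ft_force: [-0.3, -0.8, 0.3]
gripper_width: 0.064
gripper_force: 0.0
```

>>> jog_arm([
  [0, 0, 0, 0],
  [0, 0, 0, 0],
  [0, 0, 0, 0],
  [0, 0, 0, 0],
], gripper=20, grip_force=50)

```text
t: 15.7
tool_pos: [0.5913, -0.0793, 0.1736]
eef_rot: [0.0, -0.535, 0.845, 0.0]
ft_force: [-4.8, 2.6, 8.7]
gripper_width: 0.0407
gripper_force: 49.4
```

>>> jog_arm([
  [0, 0, 0, -0.14],
  [0, 0, 0, -0.28],
  [0, 0, 0, -0.42],
  [0, 0, 0, -0.56],
  [0, 0, 0, -0.7],
  [0, 0, -0.5, -0.84],
  [0, 0, -0.5, -0.98],
  [0, 0, -0.5, -1.12],
  [0, 0, -0.5, -1.26],
  [0, 0, -1, -1.4],
  [0, 0, -1, -1.54],
  [0, 0, -1, -1.68],
])

```text
t: 16.9
tool_pos: [0.5919, -0.0815, 0.1726]
eef_rot: [0.001, 0.274, 0.962, -0.001]
ft_force: [-2.8, -8.2, 5.2]
gripper_width: 0.0406
gripper_force: 50.2
```

```bash
python3 - <<'E'
from h import *
s=manip.read_state();print(s['t'],s['tool_pos'],s['ft_force'],s['torque'],s['joint_positions'].round(3).tolist(),s['tau'].round(2))
E
```

```text
16.9 [ 0.59185159 -0.08148673  0.17264822] [-2.83307669 -8.24822068  5.18313414] [-1.62701051  0.52574361  0.13730189] [-0.138, 0.371, 1.749, -0.004, 1.02, -1.151] [  5.63 -56.15 -30.45   2.8   -0.61  -2.21]
```

>>> jog_arm([
  [0, 0.5, 0, -0.14],
  [0, 0.5, 0, -0.28],
  [0, 1, 0, -0.42],
  [0, 1, -0.5, -0.56],
  [0, 1, -0.5, -0.68],
])

```text
t: 17.4
tool_pos: [0.591, -0.082, 0.1722]
eef_rot: [0.001, 0.579, 0.815, -0.002]
ft_force: [-5.9, -15.8, 6.1]
gripper_width: 0.0414
gripper_force: 50.5
```

```bash
cat > st.py <<'E'
from h import *
s=manip.read_state();q=s['eef_rot'];print(s['t'],s['tool_pos'].round(4),'F',s['ft_force'].round(1),'T',s['torque'].round(3),'q6',s['joint_positions'][5].round(3),'yaw',round(2*np.arctan2(q[2],q[1])-np.pi/2,3))
E
python3 st.py
```

```text
17.4 [ 0.591  -0.082   0.1722] F [ -5.9 -15.8   6.1] T [-2.634  1.181  0.036] q6 -0.47 yaw 0.336
```

>>> jog_arm([
  [0, 0, 0, -0.1],
  [0, 0, 0, -0.2],
  [0, 0, 0, -0.3],
  [0, 0, 0, -0.3],
])

```text
t: 17.8
tool_pos: [0.5905, -0.082, 0.1719]
eef_rot: [0.001, 0.694, 0.72, -0.002]
ft_force: [-7.3, -17.0, 7.3]
gripper_width: 0.0406
gripper_force: 50.5
```

```bash
python3 st.py
```

```text
17.8 [ 0.5905 -0.082   0.1719] F [ -7.3 -17.    7.3] T [-2.646  1.291 -0.115] q6 -0.172 yaw 0.038
```

>>> jog_arm([
  [0, 0, 0, -0.1],
  [0, 0, 0, -0.2],
  [0, 0, -0.5, -0.3],
  [0, 0, -0.5, -0.3],
])

```text
t: 18.2
tool_pos: [0.5901, -0.082, 0.1716]
eef_rot: [0.001, 0.793, 0.609, -0.003]
ft_force: [-9.4, -16.5, 10.3]
gripper_width: 0.0408
gripper_force: 50.9
```

```bash
python3 st.py
```

```text
18.2 [ 0.5901 -0.082   0.1716] F [ -9.4 -16.5  10.3] T [-2.611  1.682 -0.109] q6 0.128 yaw -0.262
```

>>> jog_arm([
  [-1, -2, 0, 0],
  [-1, -3, 0, 0],
  [-1, -3, 0, 0],
])

```text
t: 18.5
tool_pos: [0.5901, -0.0822, 0.1716]
eef_rot: [0.0, 0.793, 0.61, -0.0]
ft_force: [-5.4, -2.6, 8.4]
gripper_width: 0.041
gripper_force: 50.8
```

```bash
cat > ptr.py <<'E'
from h import *
def pointer(im,m,c=(.590,-.081),z=.206):
    # rectify cap top into world-aligned 8 px/mm patch
    t=np.array([[c[0]+a*.02,c[1]+b*.02,z] for a,b in [(-1,-1),(1,-1),(1,1),(-1,1)]])
    u=np.float32([proj(m,p) for p in t]); H=cv2.getPerspectiveTransform(u,np.float32([[0,0],[160,0],[160,160],[0,160]]))
    w=cv2.warpPerspective(im,H,(160,160)); hs=cv2.cvtColor(w,cv2.COLOR_RGB2HSV)
    yy,xx=np.mgrid[:160,:160]; r=np.hypot(xx-80,yy-80)
    k=(hs[...,1]<100)&(hs[...,2]>120)&(r<66)
    y,x=np.nonzero(k)
    if len(x)<30: return None,len(x)
    v=np.array([x.mean()-80,y.mean()-80]); l=cv2.PCACompute(np.float32(np.c_[x,y]),None)[1][0]
    if l@v<0: l=-l
    return np.arctan2(l[1],l[0]).round(3),len(x),(v/4).round(1),(np.arctan2(v[1],v[0])).round(3)
if __name__=='__main__':
    im,m=snap('wrist','p%d'%int(manip.read_state()['t']*100)); print('ptr',pointer(im,m))
    im,m=snap('scene'); print('ptr scene',pointer(im,m))
E
python3 st.py; python3 ptr.py; python3 - <<'E'
from ptr import *
m=np.load('mw2.npy',allow_pickle=True).item()
print('start(w2)',pointer(cv2.imread('pics/w2.png')[:,:,::-1].copy(),m))
print('scene0',pointer(cv2.imread('pics/scene0.png')[:,:,::-1].copy(),manip.camera_model('scene')))
E
```

```text
18.5 [ 0.5901 -0.0822  0.1716] F [-5.4 -2.6  8.4] T [-0.286  1.067 -0.037] q6 0.119 yaw -0.26
ptr (np.float32(-2.226), 2629, array([-3.3, -5.2]), np.float64(-2.135))
ptr scene (None, 0)
start(w2) (np.float32(0.828), 1622, array([4.1, 3.7]), np.float64(0.725))
scene0 (np.float32(-1.413), 1509, array([ 7. , -0.7]), np.float64(-0.095))
```

The cap's pointer has turned by about −3.05 rad and the tool by −2.96, so there is no slip and it hasn't bottomed out yet. Continuing.

>>> jog_arm([
  [0, 0, 0, -0.1],
  [0, 0, 0, -0.2],
  [0, 0, 0, -0.3],
  [0, 0, 0, -0.3],
])

```text
t: 19.0
tool_pos: [0.5896, -0.082, 0.1715]
eef_rot: [-0.0, 0.876, 0.483, -0.001]
ft_force: [-7.6, -1.6, 8.6]
gripper_width: 0.0404
gripper_force: 50.7
```

```bash
python3 st.py
```

```text
19.0 [ 0.5896 -0.082   0.1715] F [-7.6 -1.6  8.6] T [-0.227  1.264 -0.104] q6 0.423 yaw -0.563
```

>>> jog_arm([
  [0, 0, 0, -0.1],
  [0, 0, 0, -0.2],
  [0, 0, -0.5, -0.3],
  [0, 0, -0.5, -0.3],
])

```text
t: 19.4
tool_pos: [0.5893, -0.0817, 0.1712]
eef_rot: [-0.0, 0.938, 0.347, -0.001]
ft_force: [-8.5, -0.9, 13.2]
gripper_width: 0.0407
gripper_force: 51.0
```

```bash
python3 st.py; python3 ptr.py
```

```text
19.4 [ 0.5893 -0.0817  0.1712] F [-8.5 -0.9 13.2] T [ 0.072  1.511 -0.1  ] q6 0.723 yaw -0.863
ptr (np.float32(-2.297), 2578, array([-3.7, -3.8]), np.float64(-2.336))
ptr scene (None, 0)
```

```bash
ls pics; cat > asc.py <<'E'
from ptr import *
def asc(im,m,c=(.590,-.081),z=.206,h=.026):
    t=np.array([[c[0]+a*h,c[1]+b*h,z] for a,b in [(-1,-1),(1,-1),(1,1),(-1,1)]])
    u=np.float32([proj(m,p) for p in t]); H=cv2.getPerspectiveTransform(u,np.float32([[0,0],[26,0],[26,26],[0,26]]))
    w=cv2.warpPerspective(im,H,(26,26),flags=cv2.INTER_AREA); hs=cv2.cvtColor(w,cv2.COLOR_RGB2HSV)
    return [''.join('W' if (s<100 and v>120) else 'R' if (s>120 and v>60 and (hh<12 or hh>168)) else '.' if v<70 else 'g' for hh,s,v in r) for r in hs]
E
python3 - <<'E'
from asc import *
s=manip.read_state(); im,m=snap('wrist','now')
a=asc(im,m)
P=manip.camera_model('wrist')
b=asc(cv2.imread('pics/w2.png')[:,:,::-1].copy(),np.load('mw2.npy',allow_pickle=True).item())
for x,y in zip(a,b): print(x,y)
print(s['t'],m['pose'].round(3))
E
```

```text
c0.png
c1.png
c4.png
c5.png
c6.png
c7.png
p1850.png
p1939.png
s1.png
s3.png
s4.png
s5.png
s6.png
s7.png
sc1.png
sc7.png
scene0.png
side0.png
w1.png
w2.png
w3.png
w4.png
w5.png
w6.png
w7.png
w8.png
wrist0.png
.....WWWWWWWWWWWg......... ......................WWWW
...WWWWWWWWWWWWW.......... .......................WWW
..WWWWWWWWWWWWWWW......... ........................WW
.WWWWWWWWWWWWWWWWg........ ...........RRRRRR.......gW
gWWWWWWWWWWWWWWWWW........ ........RRRRRRRRRRR......W
gWWWWWWWWWWWWWWWWWW....... .......RRRRRRRRRRRRR.....W
gggWWWWWWWWWRRRRRRRR...ggg ......RRRRRRRRRRRRRRR.....
WgggWWWWWWgRRRRRRRRRRR..gg ....RRRRRRRRRRRRRRRRRR....
WWWgggWWWRRRRRRRRRRRRRR..g ....RRRRRRRRRRRRRRRRRRR...
ggWWgggWRRRRRRRRRRRRRRRR.. ...RRRRRRRRRRRRRRRRRRRRR..
ggggWWggRRRRRRRRRRRRRRRRR. ...RRRRRRRRRRRRRRRRRRRRR..
ggggggWWWWRRRRRRRRRRRRRRRR ...RRRRRRRRRRRRRRRRRRRRR..
ggggggWRWWWWWRggRRRRRRRRRR ...RRRRRRRRRgWWWRRRRRRRR..
gggggggRRRWWWWWWWRRRRRRRRR ...RRRRRRRRRWWWWRRRRRRRR..
ggggggRRRRRRgWWWWRRRRRRRRR ...RRRRRRRRRWWWWRRRRRRRR..
gggggggRRRRRRWWWWRRRRRRRRR ...RRRRRRRRRRWWWWRRRRRRR..
WWWggggRRRRRRRgWRRRRRRRRRR ....RRRRRRRRRRRWWWRRRRRR..
...WWWWRRRRRRRRRRRRRRRRRRR ....RRRRRRRRRRRRWWWRRRRR..
....gWWRRRRRRRRRRRRRRRRRRR ....RRRRRRRRRRRRRWWWRRR..g
......gRRRRRRRRRRRRRRRRRRR .....RRRRRRRRRRRRRWWgRR..W
........RRRRRRRRRRRRRRRRRR ......RRRRRRRRRRRRRWRR...W
........RRRRRRRRRRRRRRRRRR .......RRRRRRRRRRRRRR....g
..........RRRRRRRRRRRRRRRR ........RRRRRRRRRRR....W.g
...........RRRRRRRRRRRRRRR ..........RRRRRRRR....WWWg
........g...RRRRRRRRRRRRRR .....................WWWWg
........ggg...RRRRRRRRRRRR g...................WWWWW.
19.5 [[ 0.653 -0.715 -0.249  0.654]
 [-0.757 -0.618 -0.213 -0.026]
 [-0.001  0.327 -0.945  0.313]
 [ 0.     0.     0.     1.   ]]
```

The text maps show the real pointer moved about −3.6 rad, matching the tool's −3.56. The second reading was background, so there is still no slip. Continuing in small steps.

>>> jog_arm([
  [0, 0, 0, -0.1],
  [0, 0, 0, -0.2],
  [0, 0, 0, -0.3],
  [0, 0, 0, -0.3],
])

```text
t: 19.95
tool_pos: [0.5897, -0.0812, 0.171]
eef_rot: [-0.0, 0.979, 0.204, -0.001]
ft_force: [-6.0, 2.6, 8.9]
gripper_width: 0.0408
gripper_force: 50.9
```

```bash
cat >> asc.py <<'E'
def ang(im,m,c=(.5915,-.0805),z=.206):
    t=np.array([[c[0]+a*.02,c[1]+b*.02,z] for a,b in [(-1,-1),(1,-1),(1,1),(-1,1)]])
    u=np.float32([proj(m,p) for p in t]); H=cv2.getPerspectiveTransform(u,np.float32([[0,0],[160,0],[160,160],[0,160]]))
    hs=cv2.cvtColor(cv2.warpPerspective(im,H,(160,160)),cv2.COLOR_RGB2HSV); yy,xx=np.mgrid[:160,:160]
    k=((hs[...,1]<100)&(hs[...,2]>120)&(np.hypot(xx-80,yy-80)<58)).astype(np.uint8)
    n,l,st,ce=cv2.connectedComponentsWithStats(k)
    d=[np.hypot(xx-80,yy-80)[l==i].min() if st[i,4]>80 else 99 for i in range(1,n)]; i=1+int(np.argmin(d)); y,x=np.nonzero(l==i)
    a=cv2.PCACompute(np.float32(np.c_[x,y]),None)[1][0]; v=ce[i]-80
    if a@v<0:a=-a
    return float(np.arctan2(a[1],a[0]).round(3)),len(x),(v/4).round(1)
if __name__=='__main__':
    print(ang(cv2.imread('pics/w2.png')[:,:,::-1].copy(),np.load('mw2.npy',allow_pickle=True).item()))
    im,m=snap('wrist','a%d'%int(manip.read_state()['t']*100)); print('now',ang(im,m))
    a,b,c=asc(im,m)[6:20],0,0
    print('\n'.join(a))
E
python3 st.py; python3 asc.py
```

```text
19.95 [ 0.5897 -0.0812  0.171 ] F [-6.   2.6  8.9] T [0.468 1.064 0.916] q6 1.021 yaw -1.161
(0.8270000219345093, 1578, array([2.4, 3. ]))
now (-2.9159998893737793, 1594, array([-2.6, -0. ]))
ggggggggggggRRRRRRRRRR..gg
ggggggggggRRRRRRRRRRRRR..g
gggggggggRRRRRRRRRRRRRRRR.
ggggggggRRRRRRRRRRRRRRRRRR
ggggggggRRRRRRRRRRRRRRRRRR
gggggggRRRRRRRRRRRRRRRRRRR
WWWWWggWWWWWRRWWRRRRRRRRRR
WWWWWWWRWWWWWWWWWRRRRRRRRR
WWWWWWWRRRRRWWWWWRRRRRRRRR
ggggWWWRRRRRRRWWWRRRRRRRRR
gggggggRRRRRRRRRRRRRRRRRRR
gggggggRRRRRRRRRRRRRRRRRRR
ggggggggRRRRRRRRRRRRRRRRRR
ggggggggRRRRRRRRRRRRRRRRRR
```

Torque jumped to 0.92 N·m, so the cap is at its stop. I'll press slightly more and hold to confirm.

>>> jog_arm([
  [0, 0, 0, -0.05],
  [0, 0, 0, -0.1],
  [0, 0, 0, -0.1],
  [0, 0, 0, -0.1],
  [0, 0, 0, -0.1],
])

```text
t: 20.5
tool_pos: [0.5898, -0.0811, 0.1709]
eef_rot: [-0.0, 0.988, 0.156, -0.001]
ft_force: [-5.9, 2.9, 9.4]
gripper_width: 0.0408
gripper_force: 51.0
```

```bash
python3 st.py; python3 asc.py | sed -n 2p
```

```text
20.5 [ 0.5898 -0.0811  0.1709] F [-5.9  2.9  9.4] T [0.541 0.951 0.657] q6 1.118 yaw -1.258
now (-2.9079999923706055, 1586, array([-2.6, -0.2]))
```

The pointer stayed put (−2.91) while the tool slipped slightly, so the cap has bottomed out. Backing off a quarter turn.

>>> jog_arm([
  [0, 0, 0, 0.1],
  [0, 0, 0, 0.24],
  [0, 0, 0, 0.38],
  [0, 0, 0, 0.52],
  [0, 0, 0.5, 0.66],
  [0, 0, 0.5, 0.8],
  [0, 0, 0.5, 0.94],
  [0, 0, 0.5, 1.08],
  [0, 0, 1, 1.22],
  [0, 0, 1, 1.36],
  [0, 0, 1, 1.5],
  [0, 0, 1, 1.59],
])

```text
t: 21.75
tool_pos: [0.5908, -0.0815, 0.172]
eef_rot: [0.0, 0.579, 0.815, 0.0]
ft_force: [-1.8, 0.6, 5.8]
gripper_width: 0.0407
gripper_force: 50.9
```

>>> jog_arm([
  [0, 0, 0, 0],
  [0, 0, 0, 0],
  [0, 0, 0, 0],
])

```text
t: 22.05
tool_pos: [0.5907, -0.0815, 0.172]
eef_rot: [0.0, 0.581, 0.814, 0.0]
ft_force: [-1.9, 0.2, 5.5]
gripper_width: 0.0412
gripper_force: 50.9
```

```bash
python3 st.py; python3 asc.py; python3 - <<'E'
from h import *
for c in ['side','scene']:
    im,m=snap(c,c+'end')
    for q,z in [('pail_handle',.175),('drip_pail',.025),('paste_tub',0),('timer',0)]:
        for d in manip.pinpoint(c,q): print(c,q,np.round(d['location'],1),np.round(atz(m,d['location'],z),3),round(d['conf'],2))
E
```

```text
22.05 [ 0.5907 -0.0815  0.172 ] F [-1.9  0.2  5.5] T [0.181 0.402 0.019] q6 -0.471 yaw 0.331
(0.8270000219345093, 1578, array([2.4, 3. ]))
now (-1.3389999866485596, 1603, array([ 0.7, -2.8]))
......WWWWWRRRRWWWWWWg....
......WWWRRRRRRWWRRWWg....
......WWRRRRRRRWgRRRWW....
......RRRRRRRRWWRRRRRWWWWW
.....RRRRRRRRRWWRRRRRRWWWW
..g..RRRRRRRRRWWRRRRRRWWWW
.gW..RRRRRRRRWWWRRRRRRRWWg
gg..RRRRRRRRWWWWRRRRRRRWW.
gg..RRRRRRRRWWWWRRRRRRRW..
gg..RRRRRRRRWWWWRRRRRRRg..
gg..RRRRRRRRRWWRRRRRRRR...
gg.RRRRRRRRRRRRRRRRRRRR...
gg.RRRRRRRRRRRRRRRRRRRR...
gg.RRRRRRRRRRRRRRRRRRRR.gg
side pail_handle [286.9 309.1] [ 0.384 -0.515  0.175] 0.83
side pail_handle [259.4 211.6] [ 0.461 -0.11   0.175] 0.8
side pail_handle [317.1 253.8] [ 0.536 -0.356  0.175] 0.79
side drip_pail [259.5 250.8] [ 0.457 -0.108  0.025] 0.85
side drip_pail [285.9 343.9] [ 0.391 -0.489  0.025] 0.75
side drip_pail [313.2 290.4] [ 0.538 -0.335  0.025] 0.65
side paste_tub [212.6 193.7] [0.419 0.309 0.   ] 0.92
side timer [337.3 328.5] [ 0.547 -0.47   0.   ] 0.64
scene pail_handle [304.8 191.3] [ 0.464 -0.13   0.175] 0.56
scene drip_pail [301.1 231.6] [ 0.462 -0.119  0.025] 0.76
scene drip_pail [267.7 185.2] [ 0.839 -0.308  0.025] 0.69
scene drip_pail [319.  211.9] [ 0.526 -0.282  0.025] 0.64
scene paste_tub [215.3 290.3] [0.409 0.299 0.   ] 0.61
scene timer [216.3 290.9] [ 0.404  0.299 -0.   ] 0.38
```

The pointer moved +1.57 rad off the stop, the cap is gripped at 51 N, and the pail is still hanging at the seat. Handing in.

```bash
python3 -c "
from rig import manip
print(manip.sign_off())"
```

```text
the job is handed in; nothing more can be done
None
```

The job is handed in (no verdict came back): the blue pail hangs released on both prongs, and the red cap was screwed to its stop, backed off 1.57 rad (pointer reading), and is still gripped at about 51 N.

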